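# Take the egg tablet off its barbed display hook

## Robot

A 6-joint arm with a two-finger parallel gripper is mounted at the origin on a cart in front of the work surface, level with it; the furniture and walls round the work are solid. World frame = base frame: x ahead of the robot, y to its left, z up, the work surface at z = 0. Lengths are in m, angles in rad, forces in N, time in s.
With the tool pointing down it reaches from about 0.4 to 0.825 m from the base axis. Payload 7 kg.
Tool frame: the origin (TCP) lies at the very end of the fingers, on their centre line; the grasp point (between the pads) lies 19 mm behind it; x points along the fingers, y is the direction in which the jaws open and shut, and the axes are right-handed (so a half turn about x gives the same grasp; the last joint's range is limited). The gripper opens to 88 mm and grips with 3 to 60 N. Pads are 19 mm wide; open, the fingers measure 130 mm over their backs; the gripper's body (78 mm by 193 mm) begins 47 mm behind the grasp point.
Start: joints at [1.582, 0.359, 0.012, 0, -1.224, -0.288], TCP at [0.184, 0.649, 0.227] pointing down, gripper open.
Joint ranges: [-3.07, 3.07], [-1.43, 2.12], [-1.02, 1.25], [-3.03, 1.67], [-3.05, -0], [-3.03, 3.03]. Speed limits (rad/s): [2.39, 2.39, 3.01, 3.14, 3.14, 3.14].

## Interface

Orientations are given as [roll, pitch, yaw] about the fixed x, y, z axes, in that order (R = Rz(yaw) Ry(pitch) Rx(roll)).
In Python, from rig import robot gives the robot as it stands.
- The arm moves only by the tool apply_moves, never from a script. Its argument "motion" is a list of rows, each a list of 5 numbers: the shift along the tool's x, y, z in units of 25 mm (1.0 is 25 mm), then the turn about the tool's x in units of 8 degrees (1.0 is 8 degrees), then the finger opening in mm, from 0 to 87.6. A call has exactly 8 rows; each row is the pose to reach, as a shift and turn from the pose measured when the call began, along the tool's axes at that moment; what a row does not reach only later rows make up. A row lasts 1/8 s, in which the tool goes at most 62.5 mm and 10.7 degrees, less where a joint would pass 70% of its speed; a pose out of reach is approached as far as the arm can. A call with a gripper value outside its range is refused whole. The fingers move at their own pace and stop on an object; "grip_force" is the grip in N (left out, the last holds). Time passes only in rows, so rows that repeat a pose let the fingers close, or fill a call up. It gives the time, the measured TCP pose, the force and the opening at its end, in the units of the state.
- robot.get_state(): the state, without advancing time (a new reading comes with each control period).
- robot.read_camera(name): name is "scene" or "top"; returns the picture (384x512x3 uint8, red, green, blue); there is no depth.
- robot.camera_params(name): a dict with "fx", "fy", "cx", "cy" (pixels), "view" (4x4, takes a point from world to camera coordinates). Camera axes: x right, y down, z forward; pixel columns grow to the right and rows downward; lengths in m; the calibration is good to about 2 mm. A picture is of the moment at which its call begins. camera_params takes no time and is no camera call.
- robot.close_job(): hands the job in, once; it reports no verdict.
The state is a dict: "clock": time; "joint_positions": joint angles; "qd": joint speeds; "joint_efforts": joint torques, N m; "eef_pos": TCP position; "tool_rot": TCP orientation; "ft_force": force on the tool from outside, world axes, zero at the start; "torque": the same for the moment, N m; "grip_width": opening from 0.0 (shut) to 1.0 (fully open).
Only numpy, scipy, OpenCV 4.12 (cv2) and the standard library are available. Lean on these libraries where they do the work, as an engineer would, in place of code of your own. Each camera call takes 0.05 s, during which the arm holds its last target. There are 200 camera calls.

## Task

Take the display tablet (the small wooden board with the egg cast) off the barbed hook of its stand: raise it, tilt it and ease it over the barb without straining the hook. Then set it gently down upright in the groove of the wooden rest, fully home, let go, and leave the other things where they are.

Things in the scene. Friction and masses are not known exactly. Their poses are not given: they have to be found in the camera images.
- tablet: Upright wooden board, 52 wide (its y) x 120 high (z) x 8 thick (x), 80 to 160 g; origin at the centre of its underside. An egg cast (22 wide, 15 proud, 44 to 76 above the underside) is on its front face, -x. It hangs on the stand's hook, front face outwards. Its plain side edges, 52 apart, can be gripped from above at the slot's height.
- tablet_slot (a point): Centre of the slot that goes right through the tablet along its x: 14 wide, 12 high, from 90 to 102 above the underside. The tablet hangs by the slot's top edge on the hook's shank. Axes as the tablet's.
- stand: Display stand, fixed: base plate 100x80x10 (x from -60 to +40), thin upright post at the origin, on it a clamp block 16 wide, top 150.5 above the worktop, thumbscrew at +y (18 out). Origin on the worktop under the post. Hook and stand are rigid and stiffly clamped; keep contact forces on them under 12 N.
- shank (a point): Point on the post, 141.5 above the worktop, where the axis of the hook's level shank crosses it; axes as the stand's. The hook is a round steel rod, 5 thick, in the stand's plane y = 0. The shank runs level from here along -x, passes through the tablet's slot, ends in a sharp bend up and goes on as the riser. Its tail sticks out up to 40 behind the post.
- bend_mid (a point): Shank axis 55 out from the post: only the MIDDLE of where the bend may be. The hook's reach is set anew each time and not reported: the bend lies 40 to 70 out (stand's x -0.040 to -0.070). Feel for it: with the board upright and raised so that the shank is about mid-slot, draw it outwards; the front top edge of the slot meets the riser.
- above_bend (a point): Point 12.3 above bend_mid, the height of the riser's end. From the bend the riser climbs outwards at 50 degrees, 16 long (10.3 out, 12.3 up); from its end a barb 3 thick points 6 back towards the post. Overall 17 high, too much for the 12 slot of an upright board: tilt it, lower end outwards, 35 to 50 degrees and slide along the riser, slot floor against its underside.
- rest: Light wooden block, fixed, 60 (x) x 90 (y) x 34 high, with one straight groove along its whole y length in the middle of its top: 11 wide, 20 deep, its mouth bevelled by 3. Origin at the centre of the underside.
- rest_groove (a point): Middle of the groove's floor, 14 above the worktop; axes as the rest's (groove along y).
- egg_tray_b: Bystander, to be left alone: white card tray with four eggs, 100x100x40 mm; origin at the centre of its underside.
- specimen_box_b: Bystander, to be left alone: clear specimen box with an egg, 70x65x47 mm; origin at the centre of its underside.
- loupe: Bystander, to be left alone: black loupe, 45x45x36 mm; origin at the centre of its underside.
- ink_pad: Bystander, to be left alone: flat closed ink pad, 57x89x13 mm; origin at the centre of its underside.
- stamp: Bystander, to be left alone: rubber stamp with an upright handle, 25x50x65 mm; origin at the centre of its underside.
- dusting_brush: Bystander, to be left alone: brush lying down, 21x152x10 mm; origin at the centre of its underside.
- tweezers: Bystander, to be left alone: steel tweezers lying down, 25x129x10 mm; origin at the centre of its underside.
- pen_a: Bystander, to be left alone: pen lying down, 17x135x16 mm; origin at the centre of its underside.

How it is judged:
On the way:
1. the tablet is off the hook: its slot is clear beyond the hook's tip, the board is up off the worktop and no longer touches the stand (x of tablet_slot in the frame of stand below -0.095 m and height (world z) of tablet above 0.02 m and contact force between tablet and stand below 0.1 N), for 0.1 s.
At the end, for the whole second after the job is handed in: The tablet stands upright (within 0.2 rad) in the groove of the rest, its underside on the groove's floor within 3 mm, its middle within 25 mm of the groove's middle along it, released and at rest. Either face may look either way (z of tablet in the frame of rest_groove between -0.003 and 0.003 m and x of tablet in the frame of rest_groove between -0.004 and 0.004 m and y of tablet in the frame of rest_groove between -0.025 and 0.025 m and angle between tablet's own z axis and vertical below 0.2 rad and linear speed of tablet below 0.02 m/s and contact force between the fingers and tablet below 0.1 N); the robot touches nothing.
It fails at once if the stand or its hook is strained: more than 12 N of contact force on it (contact force between anything else and stand above 12 N).
It fails at once if the tablet is banged or forced against the rest: more than 25 N between them (contact force between tablet and rest above 25 N).
It fails at once if one of the other things is moved by more than 15 mm (distance of any of egg_tray_b, specimen_box_b, loupe, ink_pad, stamp, dusting_brush, tweezers, pen_a from where it was at the start of the episode above 0.015 m).
It also fails if it takes over 62 s, if anything falls off the work surface, if the arm or the gripper's body presses on something with over 40 N, if the wrist force passes 120 N, or if a joint passes its speed limit or range.

## Working session

There is one attempt and no reset: what is moved stays moved. The work goes in short steps, Python scripts to look and compute and a tool call to move; the robot and the scene stay as the last step left them, time stands still between calls to the robot, and variables do not carry over. Pictures are saved under pics/ and viewed, about 8 in all and at most 12, crops included, and the job is handed in when it is done.

Besides the shell and the picture viewer there is one more tool, called after "Emit:" by a JSON object that holds its "op" and its "data". apply_moves: Moves the arm, as the interface text tells. Its arguments: {"type":"object","properties":{"motion":{"type":"array"},"grip_force":{"type":"number"}},"required":["motion"]}

```bash
mkdir -p pics; ls; python3 - <<'E'
from rig import robot
import cv2,numpy as np
s=robot.get_state();print(s)
for n in("scene","top"):
    im=robot.read_camera(n);cv2.imwrite(f"pics/{n}0.png",cv2.resize(im[:,:,::-1],(800,600),interpolation=cv2.INTER_CUBIC));np.save(f"pics/{n}0.npy",im)
    print(n,robot.camera_params(n))
E
```

```text
pics
{'clock': 0.0, 'joint_positions': array([ 1.58210767e+00,  3.59408551e-01,  1.10381517e-02, -3.33434136e-04,
       -1.22413347e+00, -2.88085686e-01]), 'qd': array([ 2.75673284e-05,  5.41981853e-04, -7.57069086e-04,  4.45392315e-04,
       -9.67893829e-05,  3.19601282e-04]), 'joint_efforts': array([-4.73323835e-04, -5.82711017e+01,  2.93048537e+01,  6.99741796e+00,
        7.01118741e-03, -1.57665850e-04]), 'eef_pos': array([0.18435452, 0.64880621, 0.2256027 ]), 'tool_rot': array([ 1.67736237,  1.56906025, -1.74111819]), 'ft_force': array([ 0.59028069, -0.37937236,  0.09920538]), 'torque': array([-0.04980518, -0.0448347 ,  0.00342512]), 'grip_width': 0.9991359870098853}
scene {'fx': 461.3047523480505, 'fy': 461.3047523480505, 'cx': 250.29415091608638, 'cy': 191.9369200078479, 'view': array([[-0.47351532, -0.88046973, -0.02358606,  0.22448655],
       [-0.36622999,  0.22117053, -0.90385795,  0.284616  ],
       [ 0.8010361 , -0.41935266, -0.42718206,  1.01902399],
       [ 0.        ,  0.        ,  0.        ,  1.        ]])}
top {'fx': 425.623892327617, 'fy': 425.623892327617, 'cx': 258.5962226581204, 'cy': 190.4376290625794, 'view': array([[-0.00521061, -0.99995404, -0.00804735, -0.03165755],
       [-0.99524172,  0.00596873, -0.09725376,  0.52733526],
       [ 0.09729732,  0.00750231, -0.99522708,  1.27741877],
       [ 0.        ,  0.        ,  0.        ,  1.        ]])}
```

View pics/scene0.png

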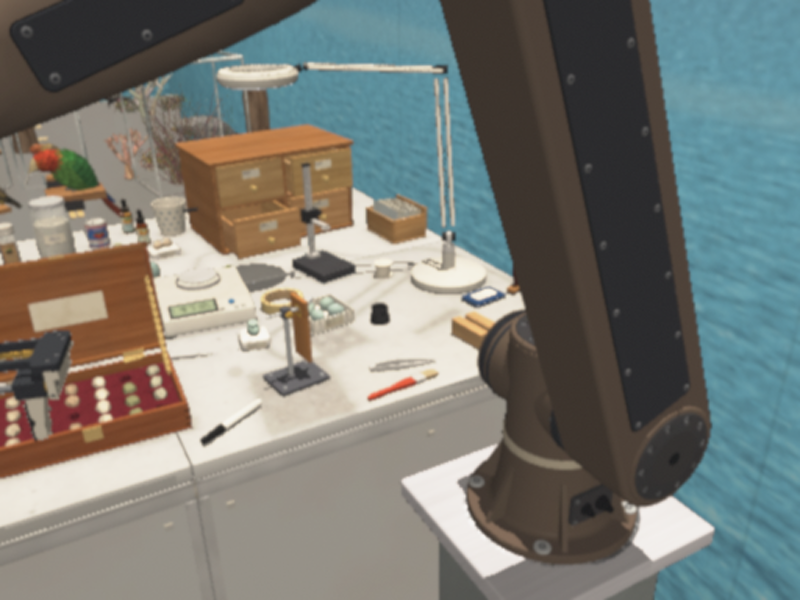

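View pics/top0.png

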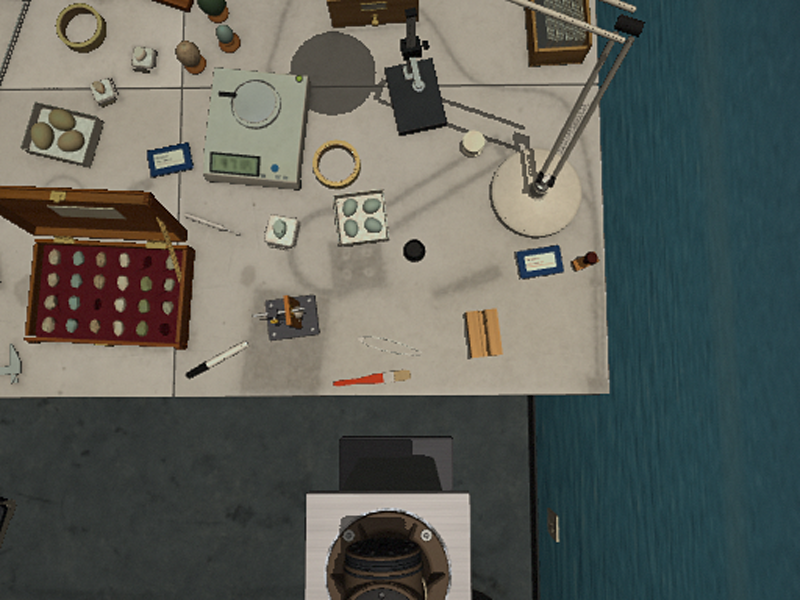

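The scene view shows the stand and hanging board at about (298,340). The top view shows the stand at (290,316), the rest at (483,333) with its groove running up the image, and the hook pointing roughly right (-y). I'll zoom in on both.

```bash
python3 - <<'E'
import cv2,numpy as np
s=np.load("pics/scene0.npy")[:,:,::-1];t=np.load("pics/top0.npy")[:,:,::-1]
def c(i,x,y,w,h,W,H): return cv2.resize(i[y:y+h,x:x+w],(W,H),interpolation=cv2.INTER_NEAREST)
a=c(s,165,178,50,75,400,600)   # x8
b=c(t,160,182,50,38,400,304)   # x8
d=c(t,290,190,37,37,296,296)
o=np.zeros((600,800,3),np.uint8);o[:,:400]=a;o[:304,400:]=b;o[304:,400:696]=d
cv2.imwrite("pics/crop1.png",o)
E
```

```text
(no output)
```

View pics/crop1.png

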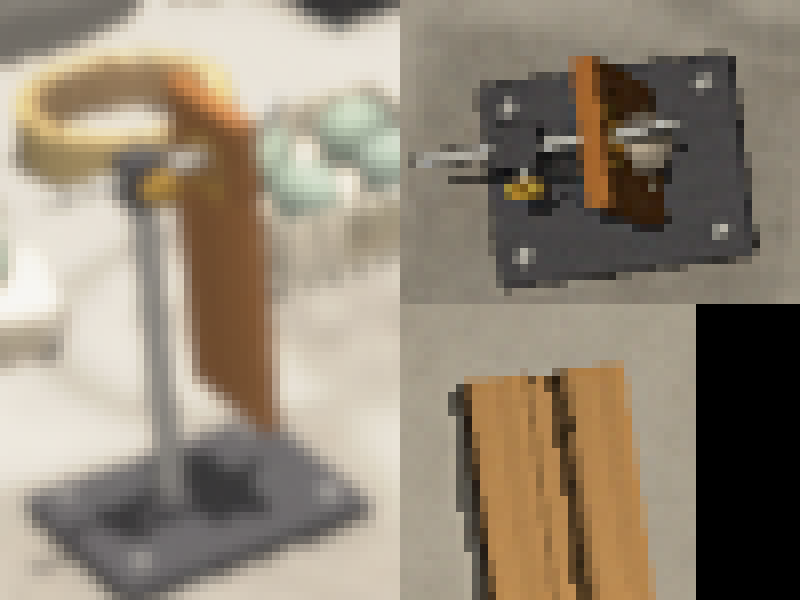

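```bash
cat > h.py <<'E'
import numpy as np,cv2
from rig import robot
def ray(n,uv):
    p=robot.camera_params(n);V=p["view"];R,t=V[:3,:3],V[:3,3]
    uv=np.atleast_2d(uv).astype(float)
    d=np.c_[(uv[:,0]-p["cx"])/p["fx"],(uv[:,1]-p["cy"])/p["fy"],np.ones(len(uv))]@R
    return -R.T@t,d
def plane(n,uv,z):
    c,d=ray(n,uv);return c+d*((z-c[2])/d[:,2])[:,None]
def proj(n,X):
    p=robot.camera_params(n);V=p["view"];q=np.atleast_2d(X)@V[:3,:3].T+V[:3,3]
    return q[:,:2]/q[:,2:]*[p["fx"],p["fy"]]+[p["cx"],p["cy"]]
def rect(n,mask,z):
    ys,xs=np.nonzero(mask);P=plane(n,np.c_[xs,ys],z)[:,:2]*1000
    return cv2.minAreaRect(P.astype(np.float32)),len(xs)
E
python3 - <<'E'
from h import *
t=np.load("pics/top0.npy");h=cv2.cvtColor(t,cv2.COLOR_RGB2HSV).astype(int)
print("cam",ray("top",[0,0])[0],ray("scene",[0,0])[0])
def comp(m,box):
    x,y,w,hh=box;k=np.zeros(m.shape,np.uint8);k[y:y+hh,x:x+w]=m[y:y+hh,x:x+w]
    n,l,s,c=cv2.connectedComponentsWithStats(k);i=1+np.argmax(s[1:,4]);return l==i
rm=comp(((h[:,:,1]>85)&(h[:,:,2]>110)).astype(np.uint8),(285,185,50,55))
print("rest",rect("top",rm,.034))
# base: manual crop corners (crop px -> image px)
cr=lambda L:np.array([[160+(u-400)/8-.5,182+v/8-.5] for u,v in L])
print("base corners",plane("top",cr([(479,81),(735,56),(758,252),(502,287)]),.010).round(4).tolist())
print("hook tail,barb",plane("top",cr([(415,161),(708,123)]),.1415).round(4).tolist())
print("shank at block", plane("top",cr([(485,155),(570,143)]),.1415).round(4).tolist())
print("tablet top corners",plane("top",cr([(571,57),(603,57),(612,207),(585,208)]),.162).round(4).tolist())
# dark mask base
bm=comp(((h[:,:,2]<95)&(h[:,:,1]<70)).astype(np.uint8),(165,185,45,38))
print("base",rect("top",bm,.010))
for z in(.034,.0):
  print("rest corners",z,plane("top",[[290+(u-400)/8-.5,190+(v-304)/8-.5] for u,v in [(465,384),(624,362)]],z).round(4).tolist())
# groove: darkest col per row within the rest
for r in range(198,226,3):
    c=np.nonzero(rm[r])[0]; print(r,c.min() if len(c) else 0,c.max() if len(c) else 0,t[r,296:322].mean(1).astype(int).tolist())
E
```

```text
cam [ 0.40037167 -0.0443872   1.32235233] [-0.60574227  0.56203536  0.69785595]
rest (((456.0713195800781, -174.13247680664062), (90.76182556152344, 30.373491287231445), 6.293148040771484), 297)
base corners [[0.5266, 0.2423, 0.01], [0.5358, 0.143, 0.01], [0.4597, 0.1335, 0.01], [0.4468, 0.2322, 0.01]]
hook tail,barb [[0.4861, 0.2355, 0.1415], [0.4988, 0.1335, 0.1415]]
shank at block [[0.4881, 0.2111, 0.1415], [0.4921, 0.1815, 0.1415]]
tablet top corners [[0.5201, 0.1776, 0.162], [0.52, 0.1666, 0.162], [0.4685, 0.163, 0.162], [0.4682, 0.1722, 0.162]]
base (((490.6912841796875, 195.0361328125), (80.88436889648438, 114.0639877319336), 7.294124603271484), 625)
rest corners 0.034 [[0.498, -0.1529, 0.034], [0.506, -0.2133, 0.034]]
rest corners 0.0 [[0.5006, -0.1558, 0.0], [0.5088, -0.2177, 0.0]]
198 0 0 [156, 157, 157, 156, 154, 156, 157, 157, 159, 143, 156, 158, 161, 107, 98, 121, 123, 124, 124, 120, 124, 128, 155, 156, 156, 158]
201 299 308 [80, 50, 68, 126, 127, 131, 124, 125, 130, 126, 116, 129, 132, 53, 66, 104, 126, 128, 129, 124, 124, 130, 146, 159, 158, 156]
204 299 308 [163, 87, 
[... 378 characters left out ...]
9, 155, 156]
213 300 309 [161, 83, 79, 33, 125, 133, 133, 130, 127, 126, 133, 110, 132, 132, 73, 43, 87, 127, 131, 132, 130, 126, 127, 130, 154, 156]
216 301 310 [161, 169, 90, 54, 76, 130, 132, 134, 127, 129, 130, 119, 117, 134, 134, 54, 70, 116, 131, 132, 134, 128, 126, 129, 146, 157]
219 301 310 [160, 164, 87, 68, 48, 130, 135, 133, 129, 128, 130, 134, 103, 134, 134, 67, 56, 97, 131, 135, 135, 127, 127, 129, 131, 155]
222 301 310 [158, 160, 166, 89, 39, 102, 134, 134, 134, 129, 129, 132, 120, 129, 135, 68, 36, 86, 129, 135, 136, 133, 129, 130, 129, 150]
225 302 311 [156, 158, 166, 88, 53, 77, 133, 136, 134, 131, 128, 132, 126, 120, 137, 138, 56, 55, 110, 133, 136, 135, 132, 130, 128, 145]
```

```bash
python3 - <<'E'
from h import *
from scipy.spatial.transform import Rotation as R
t=np.load("pics/top0.npy");h=cv2.cvtColor(t,cv2.COLOR_RGB2HSV).astype(int)
m=((h[:,:,1]>75)&(h[:,:,2]>110)).astype(np.uint8);k=np.zeros_like(m);k[185:240,290:330]=m[185:240,290:330]
k=cv2.morphologyEx(k,cv2.MORPH_OPEN,np.ones((2,2)));k=cv2.morphologyEx(k,cv2.MORPH_CLOSE,np.ones((5,5),np.uint8))
print("rest",rect("top",k,.034))
s=robot.get_state();M=R.from_euler('xyz',s["tool_rot"]).as_matrix();print(M.round(3), "jaw yaw",np.degrees(np.arctan2(M[1,1],M[0,1])))
# scene check
a=np.radians(96.8);X=np.array([np.cos(a),np.sin(a),0]);Y=np.array([-X[1],X[0],0]);P=np.array([.491,.1977,0])
for nm,q in dict(tbl_top_rear_nearY=(-.024,.026,.162),tbl_top_front_Y=(-.032,.026,.162),bot_rear_Y=(-.024,.026,.042),bot_front_Y=(-.032,.026,.042),top_front_nY=(-.032,-.026,.162),base_a=(.04,.04,.01),base_b=(-.06,.04,.01),base_c=(.04,-.04,.01)).items():
    W=P+X*q[0]+Y*q[1]+[0,0,q[2]]
    u=proj("scene",W)[0];print(nm,((u+.5-[165,178])*8).round(0))
E
```

```text
rest (((454.637451171875, -191.81304931640625), (90.94103240966797, 59.95761489868164), 6.28173828125), 597)
[[-0.    -0.273 -0.962]
 [-0.001 -0.962  0.273]
 [-1.     0.001 -0.   ]] jaw yaw -105.86501239801817
tbl_top_rear_nearY [241. 129.]
tbl_top_front_Y [261. 123.]
bot_rear_Y [266. 435.]
bot_front_Y [286. 428.]
top_front_nY [189.  73.]
base_a [130. 589.]
base_b [380. 497.]
base_c [ 28. 493.]
```

Emit:
{"op": "apply_moves", "data": {"motion": [[-1.6,1,-1.1,0.5,87],[-1.6,3,-3.4,2,87],[-1.6,5,-5.7,3.2,87],[-1.6,7,-8,4.4,87],[-1.6,9,-10.3,5.6,87],[-1.6,11,-12.5,6.8,87],[-1.6,13,-14.8,8,87],[-1.6,15.05,-17.16,8.45,87]], "grip_force": 5}}

```text
clock: 1.1
eef_pos: [0.4425, 0.2484, 0.2663]
tool_rot: [2.852, 1.57, -1.749]
ft_force: [1.1, 0.7, -1.1]
grip_width: 0.99
```

```bash
cat >> h.py <<'E'
from scipy.spatial.transform import Rotation as Ro
def go(x,y,z,yaw=None):
    s=robot.get_state();M=Ro.from_euler('xyz',s["tool_rot"]).as_matrix();p=s["eef_pos"]
    jy=np.degrees(np.arctan2(M[1,1],M[0,1]));jz=np.degrees(np.arctan2(M[1,2],M[0,2]))
    d=(np.array([x,y,z])-p)@M/.025
    tr=0 if yaw is None else -(((yaw-jy)+90)%180-90)/8
    print("t",round(s["clock"],2),"pos",p.round(4),"jaw",round(jy,2),"toolz yaw",round(jz,1),"tilt",round(np.degrees(np.arccos(min(1,-M[2,0]))),2),"F",s["ft_force"].round(2),"grip",round(s["grip_width"]*87.6,1),"-> units",d.round(2),round(tr,2))
E
python3 -c "
from h import *
go(.4942,.1699,.23,6.6)"
```

```text
t 1.1 pos [0.4425 0.2484 0.2663] jaw -173.65 toolz yaw 96.4 tilt 0.07 F [ 1.08  0.67 -1.08] grip 86.7 -> units [ 1.45 -1.71 -3.35] -0.03
```

Emit:
{"op": "apply_moves", "data": {"motion": [[0,-0.6,-1.2,0,87],[0.5,-1.2,-2.4,0,87],[1.2,-1.71,-3.35,0,87],[2.2,-1.71,-3.35,0,87],[3.4,-1.71,-3.35,0,87],[4.3,-1.71,-3.35,0,87],[4.3,-1.71,-3.35,0,87],[4.3,-1.71,-3.35,0,87]]}}

```text
clock: 2.1
eef_pos: [0.4947, 0.17, 0.1597]
tool_rot: [-2.763, 1.57, -1.081]
ft_force: [0.3, 0.1, 0.3]
grip_width: 0.994
```

```bash
python3 - <<'E'
from h import *
go(.4942,.1699,.119,6.6)
o=np.zeros((600,800,3),np.uint8)
t=robot.read_camera("top")[:,:,::-1];s=robot.read_camera("scene")[:,:,::-1]
cv2.imwrite("pics/b.png",np.hstack([cv2.resize(s[150:260,150:240],(400,489),interpolation=cv2.INTER_CUBIC),cv2.resize(t[160:249,150:223],(400,489),interpolation=cv2.INTER_CUBIC)]))
E
```

```text
t 2.1 pos [0.4947 0.17   0.1597] jaw -173.63 toolz yaw 96.4 tilt 0.07 F [0.34 0.07 0.3 ] grip 87.1 -> units [1.63 0.02 0.  ] -0.03
```

View pics/b.png

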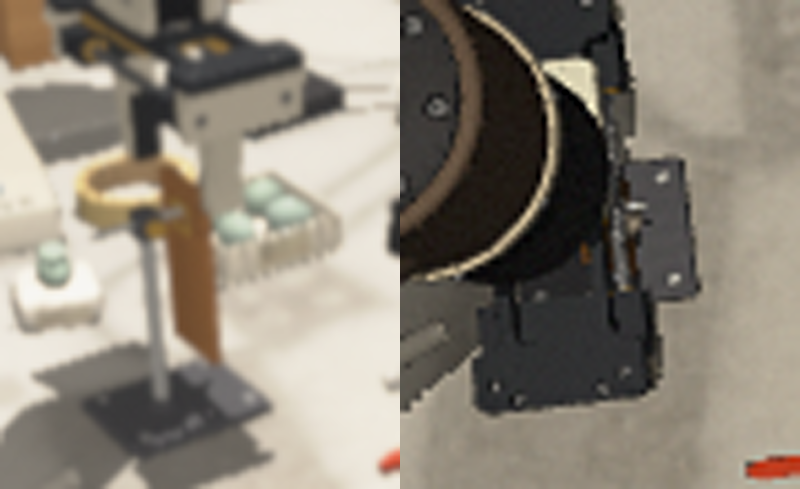

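Emit:
{"op": "apply_moves", "data": {"motion": [[0.5,0,0,0,87],[1.1,0,0,0,87],[1.63,0,0,0,80],[1.63,0,0,0,70],[1.63,0,0,0,62],[1.63,0,0,0,56],[1.63,0,0,0,52],[1.63,0,0,0,48]]}}

```text
clock: 3.2
eef_pos: [0.495, 0.1703, 0.1196]
tool_rot: [-1.621, 1.569, 0.061]
ft_force: [0.4, 0.2, 1.2]
grip_width: 0.596
```

Emit:
{"op": "apply_moves", "data": {"motion": [[0,0,0,0,45],[0,0,0,0,45],[0,0,0,0,45],[0,0,0,0,45],[-0.05,0,0,0,45],[-0.1,0,0,0,45],[-0.14,0,0,0,45],[-0.14,0,0,0,45]]}}

```text
clock: 4.2
eef_pos: [0.4951, 0.1703, 0.1231]
tool_rot: [-1.586, 1.569, 0.096]
ft_force: [1.1, -1.0, -0.6]
grip_width: 0.592
```

Emit:
{"op": "apply_moves", "data": {"motion": [[0,0,-0.05,0,45],[0,0,-0.12,0,45],[0,0,-0.2,0,45],[0,0,-0.28,0,45],[0,0,-0.36,0,45],[0,0,-0.44,0,45],[0,0,-0.52,0,45],[0,0,-0.6,0,45]]}}

```text
clock: 5.2
eef_pos: [0.4968, 0.1553, 0.1231]
tool_rot: [-1.535, 1.569, 0.147]
ft_force: [-0.7, 2.6, -1.0]
grip_width: 0.595
```

```bash
cat >> h.py <<'E'
def pic(n,f,box,W=None):
    x,y,w,hh=box;i=robot.read_camera(n)[:,:,::-1][y:y+hh,x:x+w];k=min(800/w,600/hh)
    cv2.imwrite(f"pics/{f}.png",cv2.resize(i,None,fx=k,fy=k,interpolation=cv2.INTER_CUBIC))
E
python3 - <<'E'
from h import *
go(.4942,.1699,.119,6.6)
for i in range(6): print(robot.get_state()["ft_force"].round(2), end=' ')
E
```

```text
t 5.2 pos [0.4968 0.1553 0.1231] jaw -173.63 toolz yaw 96.4 tilt 0.12 F [-0.72  2.64 -0.98] grip 52.1 -> units [0.17 0.04 0.59] -0.03
[-0.72  2.64 -0.98] [-0.72  2.64 -0.98] [-0.72  2.64 -0.98] [-0.72  2.64 -0.98] [-0.72  2.64 -0.98] [-0.72  2.64 -0.98]
```

Emit:
{"op": "apply_moves", "data": {"motion": [[0,0,-0.02,0,45],[0,0,-0.04,0,45],[0,0,-0.06,0,45],[0,0,-0.08,0,45],[0,0,-0.08,0,45],[0,0,-0.08,0,45],[0,0,-0.08,0,45],[0,0,-0.08,0,45]]}}

```text
clock: 6.2
eef_pos: [0.4971, 0.1544, 0.1232]
tool_rot: [-1.055, 1.568, 0.627]
ft_force: [-1.8, 6.6, -1.3]
grip_width: 0.594
```

```bash
python3 - <<'E'
from h import *
go(.4942,.1699,.119,6.6)
pic("scene","c",(165,165,75,75))
E
```

```text
t 6.2 pos [0.4971 0.1544 0.1232] jaw -173.61 toolz yaw 96.4 tilt 0.18 F [-1.78  6.6  -1.27] grip 52.0 -> units [0.17 0.05 0.63] -0.03
```

View pics/c.png

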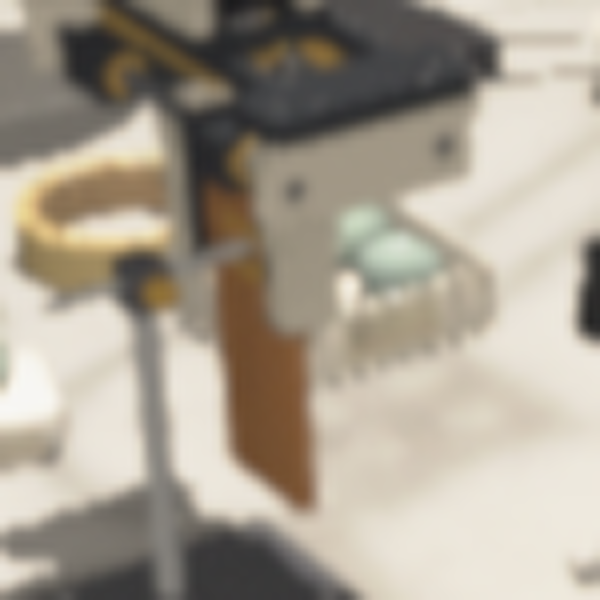

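The board hangs plumb at scene crop (265,350) with the near finger at (300,250). It met something about 9 mm sooner than the picture of the hook tip suggested, so I'll check the tip pixels numerically.

```bash
python3 - <<'E'
from h import *
t=np.load("pics/top0.npy")
for r in range(194,203): print(r,t[r,184:204].mean(1).astype(int).tolist())
t2=robot.read_camera("top")
print()
for r in range(194,203): print(r,t2[r,184:206].mean(1).astype(int).tolist())
P=np.array([.491,.1977]);X=np.array([-.118,.993])
for b in (40,45,50,55,60):
    q=[(b,.1415),(b+10.3,.1538),(b+4.3,.1538),(b+11.5,.155)]
    print(b,proj("top",[[*(P-X*o/1000),z] for o,z in q]).round(1).tolist())
print("post/clamp",proj("top",[[*P,.1505],[*P,.01],[*(P+X*.04),.1415],[*(P-X*.028),.162]]).round(1).tolist())
E
```

```text
194 [88, 37, 30, 29, 31, 30, 29, 28, 71, 72, 69, 70, 70, 68, 68, 69, 70, 62, 95, 126]
195 [106, 59, 32, 30, 31, 29, 39, 29, 69, 71, 68, 71, 71, 70, 71, 73, 71, 65, 64, 123]
196 [107, 59, 29, 23, 47, 79, 85, 74, 74, 66, 63, 67, 70, 69, 70, 70, 68, 65, 68, 126]
197 [104, 37, 58, 64, 77, 95, 108, 123, 181, 158, 129, 75, 68, 67, 68, 69, 67, 66, 30, 123]
198 [105, 48, 73, 163, 173, 174, 142, 65, 57, 48, 64, 67, 69, 68, 68, 71, 72, 73, 42, 125]
199 [104, 65, 99, 112, 87, 71, 69, 71, 65, 69, 62, 66, 69, 71, 70, 70, 72, 74, 44, 125]
200 [106, 65, 58, 71, 113, 163, 159, 141, 121, 95, 42, 29, 69, 72, 71, 69, 70, 73, 50, 124]
201 [104, 72, 35, 37, 71, 134, 131, 123, 108, 74, 71, 71, 68, 69, 68, 69, 70, 69, 54, 93]
202 [104, 89, 59, 42, 25, 103, 110, 103, 103, 38, 65, 71, 69, 70, 72, 72, 71, 72, 61, 95]

194 [24, 24, 17, 142, 101, 32, 9, 15, 8, 11, 13, 17, 16, 28, 53, 78, 78, 67, 103, 137, 137, 139]
195 [21, 16, 61, 186, 81, 19, 13, 14, 13, 21, 15, 15, 19, 45, 51, 80, 80, 70, 71, 137, 137, 140]
196 [20, 19, 141, 140, 60, 13, 16, 21, 20, 15, 17, 19, 15, 38, 72, 76, 75, 70, 74, 137, 138, 139]
197 
[... 289 characters left out ...]
0 [185, 107, 31, 7, 9, 17, 15, 17, 14, 13, 16, 32, 46, 53, 97, 33, 76, 80, 55, 136, 137, 137]
201 [118, 40, 10, 13, 18, 18, 13, 17, 12, 16, 13, 8, 48, 100, 67, 30, 77, 75, 61, 103, 138, 143]
202 [56, 8, 11, 12, 17, 12, 16, 18, 14, 15, 19, 9, 42, 90, 94, 32, 76, 82, 65, 103, 141, 141]
40 [[189.2, 198.0], [192.2, 197.2], [190.0, 197.5], [192.5, 197.1]]
45 [[191.0, 197.8], [194.0, 197.0], [191.8, 197.3], [194.3, 196.9]]
50 [[192.8, 197.6], [195.8, 196.8], [193.6, 197.0], [196.1, 196.7]]
55 [[194.6, 197.4], [197.6, 196.5], [195.4, 196.8], [197.9, 196.5]]
60 [[196.3, 197.1], [199.4, 196.3], [197.2, 196.6], [199.7, 196.2]]
post/clamp [[174.3, 199.6], [183.6, 203.0], [160.7, 201.6], [183.6, 198.0]]
```

```bash
cat > geo.py <<'E'
import numpy as np
c5,s5=np.cos(np.radians(50)),np.sin(np.radians(50))
a=[(x,0,2.5) for x in np.arange(-40,.1,.5)]+[(k*c5,k*s5,2.5) for k in np.arange(0,16.1,.5)]+[(16*c5-k,16*s5,1.5) for k in np.arange(0,6.1,.5)]
A=np.array(a)
def clr(cx,cy,th):
    t=np.radians(th);d=A[:,:2]-[cx,cy];x=d[:,0]*np.cos(t)+d[:,1]*np.sin(t);y=-d[:,0]*np.sin(t)+d[:,1]*np.cos(t)
    m=1e9
    for y0,y1 in((6,24),(-96,-6)):
        qx=abs(x)-4;qy=abs(y-(y0+y1)/2)-(y1-y0)/2
        sd=np.hypot(np.maximum(qx,0),np.maximum(qy,0))+np.minimum(np.maximum(qx,qy),0)
        m=min(m,(sd-A[:,2]).min())
    return m
def iv(cx,cy,tol=0):
    th=np.arange(-10,71,1);f=[t for t in th if clr(cx,cy,t)>=tol]
    return (f[0],f[-1]) if f else None
E
python3 - <<'E'
from geo import *
xs=np.arange(-4,22,2)
print("     ",*[f"{x:7d}" for x in xs])
for y in np.arange(24,-4,-2): print(f"{y:4d} ",*[f"{(str(iv(x,y)[0])+','+str(iv(x,y)[1])) if iv(x,y) else '-':>7}" for x in xs])
E
```

```text
-4      -2       0       2       4       6       8      10      12      14      16      18      20
  24        -   69,70   66,70   63,70   58,70   52,70   44,70   35,70   25,70   15,70    4,70   -5,70  -10,70
  22        -       -       -       -   67,70   62,70   54,70   44,70   32,70   18,70    5,70   -6,70  -10,70
  20        -       -       -       -       -       -   68,70   55,70   40,70   24,70    7,70   -8,70  -10,70
  18        -       -       -       -       -       -       -   55,70   37,70   22,70    7,70  -10,70  -10,70
  16        -       -       -       -       -       -   69,70   39,70   24,70   11,70   -2,69  -10,66  -10,70
  14        -       -       -       -       -       -   42,70   26,65   13,58    0,58  -10,54  -10,50  -10,58
  12        -       -       -       -       -   45,58   29,70   15,49    2,42  -10,42  -10,35  -10,35  -10,46
  10        -       -       -       -   49,51   31,70   17,70    4,25   -8,24  -10,22  -10,15  -10,22  -10,36
   8        -       -       -       -   34,67   34,70       -       -       -       -  -10,-1  -10,13  -10,28
   6        -       -       -   36,64   42,70   61,70       -       -       -       -  -10,-8  -10,10  -10,22
   4        -       -   29,61   25,68   40,68   53,67       -       -       -       -  -10,-6   -10,7  -10,18
   2   -10,24   -4,52    7,52   20,52   31,52   48,52       -       -       -       -  -10,-5   -10,6  -10,16
   0   -10,36    2,36   14,36   28,36       -       -       -       -       -       -  -10,-4   -10,5  -10,13
  -2     0,17   12,17       -       -       -       -       -       -       -       -  -10,-4   -10,4  -10,12
```

Emit:
{"op": "apply_moves", "data": {"motion": [[0,0,0.02,0,45],[0,0,0,0,45],[0,0,0,0,45],[-0.02,0,-0.02,0,45],[-0.03,0,-0.04,0,45],[-0.04,0,-0.06,0,45],[-0.05,0,-0.08,0,45],[-0.06,0,-0.09,0,45]], "grip_force": 3}}

```text
clock: 7.3
eef_pos: [0.4974, 0.1521, 0.1247]
tool_rot: [-1.048, 1.568, 0.634]
ft_force: [1.1, 2.9, -3.1]
grip_width: 0.592
```

```bash
python3 - <<'E'
from h import *
from geo import iv
go(.4942,.1699,.119,6.6)
for p in [(0,1),(1,1.5),(2,2),(2,3),(2.5,4),(3,5),(3,6),(3.5,7),(4,8),(5,9),(6,10),(7,11),(8,12),(10,13),(12,14),(14,15),(17,16),(20,18)]: print(p,iv(*p),end=' ')
E
```

```text
t 7.3 pos [0.4974 0.1521 0.1247] jaw -173.62 toolz yaw 96.4 tilt 0.19 F [ 1.11  2.87 -3.1 ] grip 51.8 -> units [0.23 0.05 0.72] -0.03
(0, 1) (np.int64(9), np.int64(44)) (1, 1.5) (np.int64(13), np.int64(48)) (2, 2) (np.int64(20), np.int64(52)) (2, 3) (np.int64(22), np.int64(60)) (2.5, 4) (np.int64(29), np.int64(68)) (3, 5) (np.int64(36), np.int64(70)) (3, 6) (np.int64(33), np.int64(70)) (3.5, 7) (np.int64(31), np.int64(69)) (4, 8) (np.int64(34), np.int64(67)) (5, 9) (np.int64(32), np.int64(68)) (6, 10) (np.int64(31), np.int64(70)) (7, 11) (np.int64(30), np.int64(70)) (8, 12) (np.int64(29), np.int64(70)) (10, 13) (np.int64(20), np.int64(58)) (12, 14) (np.int64(13), np.int64(58)) (14, 15) (np.int64(6), np.int64(66)) (17, 16) (np.int64(-8), np.int64(66)) (20, 18) (np.int64(-10), np.int64(70))
```

Emit:
{"op": "apply_moves", "data": {"motion": [[-0.01,0,-0.01,0,45],[-0.03,0,-0.02,0,45],[-0.04,0,-0.03,0,45],[-0.05,0,-0.04,0,45],[-0.07,0,-0.05,0,45],[-0.08,0,-0.06,0,45],[-0.1,0,-0.06,0,45],[-0.1,0,-0.06,0,45]]}}

```text
clock: 8.3
eef_pos: [0.4975, 0.1506, 0.1273]
tool_rot: [-1.081, 1.568, 0.601]
ft_force: [-1.0, 2.9, -2.2]
grip_width: 0.595
```

```bash
python3 - <<'E'
from h import *
go(.4942,.1699,.119,6.6)
pic("scene","d",(165,165,75,75))
E
```

```text
t 8.3 pos [0.4975 0.1506 0.1273] jaw -173.62 toolz yaw 96.4 tilt 0.18 F [-1.    2.93 -2.15] grip 52.1 -> units [0.33 0.05 0.78] -0.03
```

View pics/d.png

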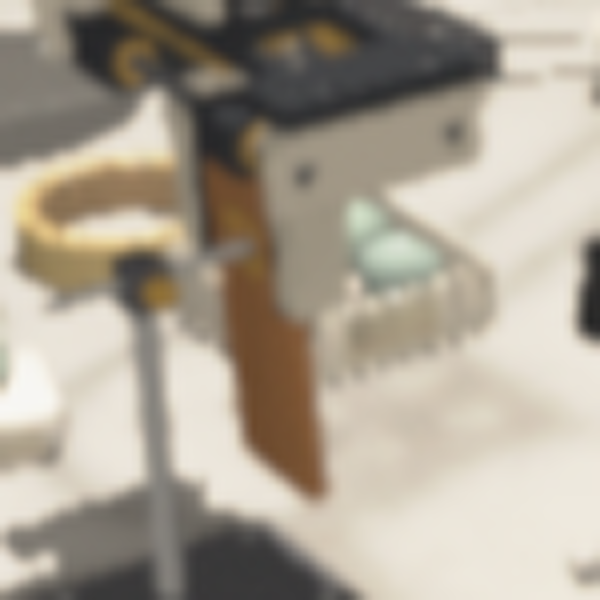

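Scene crop: the board's bottom corner is at (322,497), still nearly upright (about 3°). It is sliding along the riser with little force, so I'll carry on in small steps and watch the force.

Emit:
{"op": "apply_moves", "data": {"motion": [[0,0,-0.01,0,45],[0,0,-0.02,0,45],[-0.01,0,-0.03,0,45],[-0.01,0,-0.04,0,45],[-0.02,0,-0.05,0,45],[-0.03,0,-0.05,0,45],[-0.04,0,-0.05,0,45],[-0.04,0,-0.05,0,45]]}}

```text
clock: 9.35
eef_pos: [0.4977, 0.1492, 0.1283]
tool_rot: [-1.125, 1.568, 0.557]
ft_force: [-0.8, 3.4, -2.9]
grip_width: 0.591
```

```bash
cat >> h.py <<'E'
def edge(y0=205,y1=222):
    "near vertical (rear-right) lower board: brown mask columns per row, scene; bottom corner"
    s=robot.read_camera("scene");h=cv2.cvtColor(s,cv2.COLOR_RGB2HSV).astype(int)
    m=((h[:,:,0]<16)&(h[:,:,1]>110)&(h[:,:,2]>50)&(h[:,:,2]<190)).astype(np.uint8);k=np.zeros_like(m);k[170:260,180:260]=m[170:260,180:260]
    n,l,st,c=cv2.connectedComponentsWithStats(k);b=l==1+np.argmax(st[1:,4])
    ys,xs=np.nonzero(b);i=np.argmax(ys*1.0+xs*.3);print("board px: bottom",xs[i],ys[i],"left edge",[(r,int(np.nonzero(b[r])[0].min()),int(np.nonzero(b[r])[0].max())) for r in range(196,250,5) if b[r].any()])
E
python3 - <<'E'
from h import *
go(.4942,.1699,.119,6.6);edge()
E
```

```text
t 9.35 pos [0.4977 0.1492 0.1283] jaw -173.62 toolz yaw 96.4 tilt 0.17 F [-0.8   3.36 -2.92] grip 51.8 -> units [0.37 0.05 0.84] -0.03
board px: bottom 204 225 left edge [(196, 198, 198), (201, 194, 198), (206, 194, 202), (211, 195, 203), (216, 196, 203), (221, 199, 204)]
```

Forces level off near 3.5 N because the board slides in the pads instead of pivoting: the lever at slot height is too short. I'll hang it back on the shank and regrip about 16 mm lower, so that the pull tips the lower end outwards.

Emit:
{"op": "apply_moves", "data": {"motion": [[0,0,0.1,0,45],[0.05,0,0.2,0,45],[0.1,0,0.28,0,45],[0.16,0,0.36,0,45],[0.22,0,0.4,0,45],[0.28,0,0.4,0,45],[0.33,0,0.4,0,45],[0.36,0,0.4,0,45]]}}

```text
clock: 10.4
eef_pos: [0.4967, 0.1592, 0.1196]
tool_rot: [-1.13, 1.567, 0.552]
ft_force: [-2.2, 0.9, 4.6]
grip_width: 0.595
```

Emit:
{"op": "apply_moves", "data": {"motion": [[0,0,0,0,53],[0,0,0,0,55],[0,0,0,0,58],[0,0,0,0,62],[0.2,0,0,0,62],[0.45,0,0,0,62],[0.62,0,0,0,62],[0.62,0,0,0,62]]}}

```text
clock: 11.4
eef_pos: [0.4965, 0.1591, 0.1036]
tool_rot: [-1.188, 1.568, 0.494]
ft_force: [1.0, -0.5, 0.4]
grip_width: 0.707
```

```bash
python3 - <<'E'
from h import *
go(.4942,.1699,.1036,6.6);edge()
pic("scene","e",(165,165,75,75))
E
```

```text
t 11.4 pos [0.4965 0.1591 0.1036] jaw -173.61 toolz yaw 96.4 tilt 0.14 F [ 1.01 -0.52  0.42] grip 61.9 -> units [-0.    0.04  0.44] -0.03
board px: bottom 200 229 left edge [(201, 188, 195), (206, 190, 197), (211, 191, 197), (216, 191, 199), (221, 192, 199), (226, 195, 200)]
```

View pics/e.png

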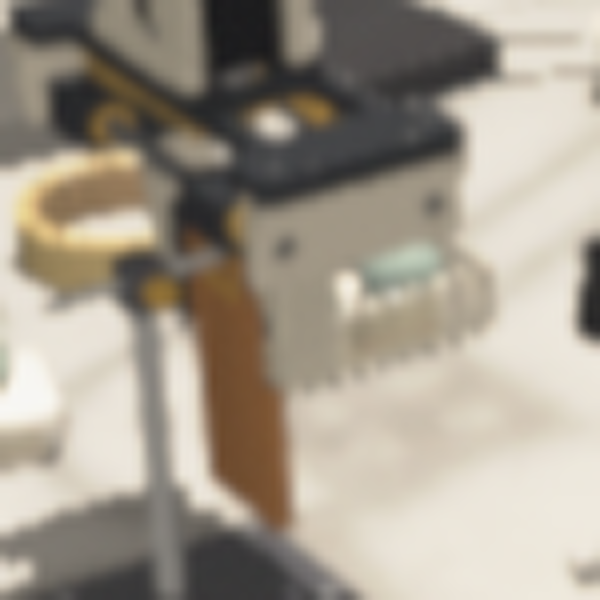

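Scene crop: the board hangs on the shank at (240,400), about 4 mm further inward than the finger centre (280,330). I'll shift inward by that much, grip, and raise it to mid-slot.

Emit:
{"op": "apply_moves", "data": {"motion": [[0,0,0.08,0,62],[0,0,0.16,0,60],[0,0,0.16,0,56],[0,0,0.16,0,52],[0,0,0.16,0,45],[0,0,0.16,0,45],[-0.07,0,0.16,0,45],[-0.14,0,0.16,0,45]], "grip_force": 4}}

```text
clock: 12.5
eef_pos: [0.4962, 0.1631, 0.1076]
tool_rot: [-1.155, 1.568, 0.527]
ft_force: [0.6, 0.2, -1.1]
grip_width: 0.594
```

Emit:
{"op": "apply_moves", "data": {"motion": [[0,0,-0.08,0,45],[0,0,-0.16,0,45],[0,0,-0.22,0,45],[0,0,-0.27,0,45],[0,0,-0.3,0,45],[0,0,-0.33,0,45],[0,0,-0.36,0,45],[0,0,-0.36,0,45]]}}

```text
clock: 13.5
eef_pos: [0.4973, 0.1543, 0.1076]
tool_rot: [-1.138, 1.568, 0.545]
ft_force: [0.3, -0.6, -1.1]
grip_width: 0.594
```

```bash
python3 - <<'E'
from h import *
go(.4942,.1699,.1036,6.6);edge()
E
```

```text
t 13.5 pos [0.4973 0.1543 0.1076] jaw -173.61 toolz yaw 96.4 tilt 0.19 F [ 0.32 -0.55 -1.07] grip 52.0 -> units [0.16 0.05 0.63] -0.03
board px: bottom 202 227 left edge [(201, 191, 197), (206, 193, 197), (211, 194, 199), (216, 194, 202), (221, 195, 202), (226, 200, 202)]
```

Emit:
{"op": "apply_moves", "data": {"motion": [[0,0,-0.03,0,45],[0,0,-0.05,0,45],[0,0,-0.07,0,45],[0,0,-0.09,0,45],[0,0,-0.11,0,45],[0,0,-0.13,0,45],[0,0,-0.15,0,45],[0,0,-0.16,0,45]]}}

```text
clock: 14.55
eef_pos: [0.4978, 0.1503, 0.1077]
tool_rot: [-1.134, 1.567, 0.548]
ft_force: [0.2, 3.5, -0.3]
grip_width: 0.594
```

```bash
python3 - <<'E'
from h import *
go(.4942,.1699,.1036,6.6);edge()
E
```

```text
t 14.55 pos [0.4978 0.1503 0.1077] jaw -173.61 toolz yaw 96.4 tilt 0.2 F [ 0.24  3.46 -0.25] grip 52.0 -> units [0.16 0.06 0.79] -0.03
board px: bottom 205 226 left edge [(201, 193, 198), (206, 194, 198), (211, 196, 200), (216, 197, 204), (221, 198, 204), (226, 204, 205)]
```

Emit:
{"op": "apply_moves", "data": {"motion": [[-0.01,0,-0.03,0,45],[-0.02,0,-0.06,0,45],[-0.03,0,-0.09,0,45],[-0.05,0,-0.12,0,45],[-0.06,0,-0.15,0,45],[-0.08,0,-0.18,0,45],[-0.1,0,-0.21,0,45],[-0.11,0,-0.23,0,45]]}}

```text
clock: 15.6
eef_pos: [0.4983, 0.1444, 0.1103]
tool_rot: [-1.148, 1.568, 0.534]
ft_force: [-0.1, 3.4, -3.0]
grip_width: 0.592
```

```bash
python3 - <<'E'
from h import *
go(.4942,.1699,.1036,6.6);edge()
E
```

```text
t 15.6 pos [0.4983 0.1444 0.1103] jaw -173.61 toolz yaw 96.4 tilt 0.17 F [-0.12  3.39 -2.98] grip 51.9 -> units [0.27 0.05 1.03] -0.03
board px: bottom 209 223 left edge [(196, 199, 199), (201, 196, 200), (206, 198, 200), (211, 199, 206), (216, 201, 207), (221, 206, 209)]
```

Tilting works this way but only about 1°/mm, because the pads' torsional friction eats the rest. I'll hang it back, regrip 20 mm below the slot with the board at the outer side of the pads, and pull further.

Emit:
{"op": "apply_moves", "data": {"motion": [[0.02,0,0.12,0,45],[0.04,0,0.25,0,45],[0.08,0,0.4,0,45],[0.13,0,0.5,0,45],[0.19,0,0.5,0,45],[0.25,0,0.5,0,45],[0.28,0,0.5,0,45],[0.28,0,0.5,0,53]]}}

```text
clock: 16.65
eef_pos: [0.497, 0.1568, 0.1035]
tool_rot: [-1.165, 1.567, 0.517]
ft_force: [0.9, -0.3, 0.6]
grip_width: 0.603
```

Emit:
{"op": "apply_moves", "data": {"motion": [[0,0,0,0,55],[0,0,0,0,58],[0,0,0,0,62],[0.08,0,0.1,0,62],[0.16,0,0.2,0,62],[0.18,0,0.3,0,62],[0.18,0,0.4,0,62],[0.18,0,0.4,0,62]]}}

```text
clock: 17.65
eef_pos: [0.4959, 0.167, 0.099]
tool_rot: [-1.163, 1.567, 0.52]
ft_force: [-0.4, -0.4, 0.1]
grip_width: 0.705
```

```bash
python3 - <<'E'
from h import *
go(.4942,.1699,.099,6.6);edge()
now=robot.read_camera("scene")
# same mask on the first picture and now
class F:
    pass
def prof(s):
    h=cv2.cvtColor(s,cv2.COLOR_RGB2HSV).astype(int)
    m=((h[:,:,0]<16)&(h[:,:,1]>110)&(h[:,:,2]>50)&(h[:,:,2]<190))
    return {r:(int(np.nonzero(m[r,183:215])[0].min())+183,int(np.nonzero(m[r,183:215])[0].max())+183) for r in range(206,232,3) if m[r,183:215].any()}
print(prof(np.load("pics/scene0.npy")));print(prof(now))
E
```

```text
t 17.65 pos [0.4959 0.167  0.099 ] jaw -173.59 toolz yaw 96.4 tilt 0.2 F [-0.37 -0.45  0.15] grip 61.8 -> units [0.   0.06 0.12] -0.02
board px: bottom 198 230 left edge [(201, 188, 190), (206, 189, 194), (211, 190, 194), (216, 190, 196), (221, 191, 198), (226, 194, 198)]
{206: (188, 196), 209: (189, 197), 212: (189, 197), 215: (189, 197), 218: (190, 197), 221: (190, 197), 224: (190, 198), 227: (194, 198), 230: (197, 198)}
{206: (190, 194), 209: (191, 194), 212: (191, 194), 215: (192, 195), 218: (192, 199), 221: (192, 199), 224: (194, 200), 227: (197, 200)}
```

Emit:
{"op": "apply_moves", "data": {"motion": [[0,0,0.06,0,62],[0,0,0.12,0,60],[0,0,0.12,0,56],[0,0,0.12,0,52],[0,0,0.12,0,45],[0,0,0.12,0,45],[-0.07,0,0.12,0,45],[-0.14,0,0.12,0,45]]}}

```text
clock: 18.75
eef_pos: [0.4955, 0.1697, 0.1026]
tool_rot: [-1.16, 1.568, 0.523]
ft_force: [0.0, 0.0, -0.6]
grip_width: 0.59
```

Emit:
{"op": "apply_moves", "data": {"motion": [[0,0,-0.08,0,45],[0,0,-0.16,0,45],[0,0,-0.22,0,45],[0,0,-0.28,0,45],[0,0,-0.34,0,45],[0,0,-0.38,0,45],[0,0,-0.42,0,45],[0,0,-0.46,0,45]]}}

```text
clock: 19.75
eef_pos: [0.4968, 0.1585, 0.1026]
tool_rot: [-1.093, 1.567, 0.589]
ft_force: [-1.0, 2.3, -1.1]
grip_width: 0.596
```

```bash
python3 - <<'E'
from h import *
go(.4942,.1699,.1036,6.6);edge()
E
```

```text
t 19.75 pos [0.4968 0.1585 0.1026] jaw -173.61 toolz yaw 96.4 tilt 0.2 F [-0.96  2.33 -1.07] grip 52.2 -> units [-0.04  0.05  0.47] -0.03
board px: bottom 202 227 left edge [(201, 191, 195), (206, 193, 196), (211, 193, 196), (216, 194, 201), (221, 194, 202), (226, 200, 202)]
```

Emit:
{"op": "apply_moves", "data": {"motion": [[0,0,-0.05,0,45],[-0.01,0,-0.1,0,45],[-0.02,0,-0.15,0,45],[-0.03,0,-0.2,0,45],[-0.04,0,-0.25,0,45],[-0.06,0,-0.3,0,45],[-0.07,0,-0.35,0,45],[-0.08,0,-0.4,0,45]]}}

```text
clock: 20.8
eef_pos: [0.498, 0.1485, 0.1046]
tool_rot: [-1.072, 1.567, 0.61]
ft_force: [-0.2, 3.8, -2.4]
grip_width: 0.593
```

```bash
python3 - <<'E'
from h import *
go(.4942,.1699,.1036,6.6);edge()
pic("scene","f",(165,165,75,75))
E
```

```text
t 20.8 pos [0.498  0.1485 0.1046] jaw -173.61 toolz yaw 96.4 tilt 0.21 F [-0.21  3.83 -2.39] grip 52.0 -> units [0.04 0.06 0.87] -0.03
board px: bottom 209 224 left edge [(201, 195, 198), (206, 197, 199), (211, 199, 200), (216, 201, 207), (221, 205, 208)]
```

View pics/f.png

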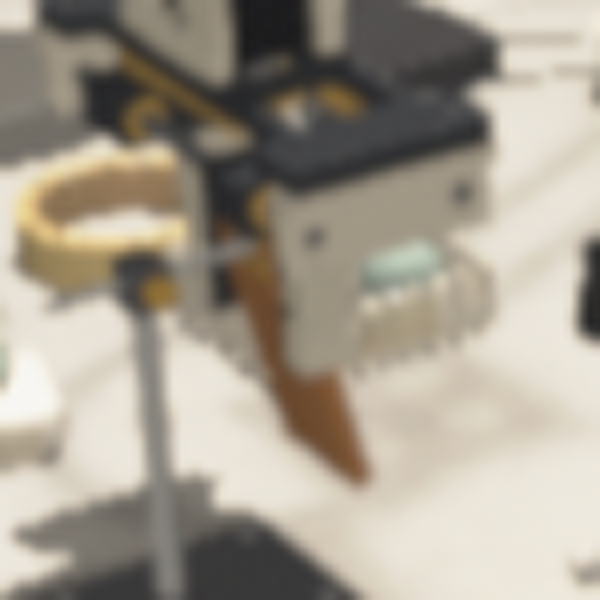

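Scene crop: the board is now clearly tilted, about 13° (its rear edge runs (240,250) to (290,430)), with forces still under 5 N. I'll continue.

Emit:
{"op": "apply_moves", "data": {"motion": [[0,0,-0.05,0,45],[-0.02,0,-0.1,0,45],[-0.04,0,-0.15,0,45],[-0.06,0,-0.2,0,45],[-0.08,0,-0.25,0,45],[-0.1,0,-0.3,0,45],[-0.12,0,-0.35,0,45],[-0.14,0,-0.4,0,45]]}}

```text
clock: 21.9
eef_pos: [0.4991, 0.1383, 0.1082]
tool_rot: [-1.119, 1.567, 0.564]
ft_force: [0.2, 2.9, -1.2]
grip_width: 0.593
```

```bash
python3 - <<'E'
from h import *
go(.4942,.1699,.1036,6.6);edge()
pic("scene","g",(165,165,75,75))
E
```

```text
t 21.9 pos [0.4991 0.1383 0.1082] jaw -173.61 toolz yaw 96.4 tilt 0.2 F [ 0.17  2.88 -1.2 ] grip 52.0 -> units [0.19 0.05 1.28] -0.03
board px: bottom 202 203 left edge [(196, 199, 201), (201, 200, 202)]
```

View pics/g.png

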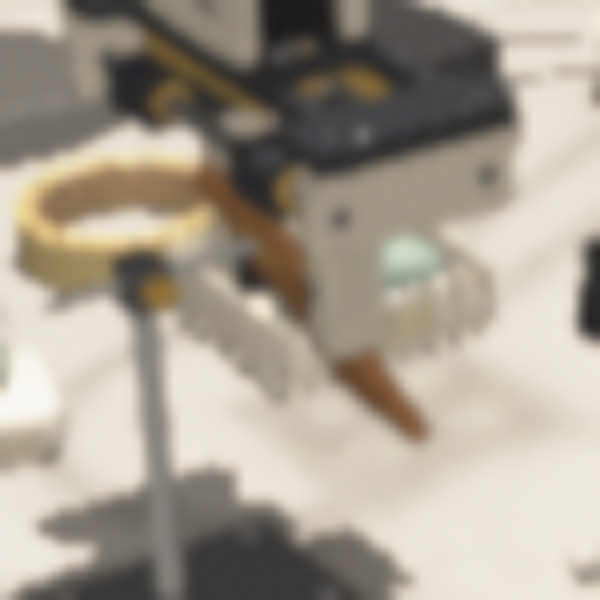

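Scene crop: the board now lies at about 33° (top (205,170), bottom (420,435)), force about 3 N. Next I'll slide it up along the riser, biased upwards so the slot floor stays against the riser's underside.

Emit:
{"op": "apply_moves", "data": {"motion": [[-0.03,0,-0.02,0,45],[-0.06,0,-0.04,0,45],[-0.09,0,-0.06,0,45],[-0.12,0,-0.08,0,45],[-0.15,0,-0.1,0,45],[-0.18,0,-0.12,0,45],[-0.21,0,-0.13,0,45],[-0.24,0,-0.14,0,45]]}}

```text
clock: 23.0
eef_pos: [0.4997, 0.1349, 0.1144]
tool_rot: [-1.144, 1.567, 0.538]
ft_force: [-0.5, 1.6, -1.9]
grip_width: 0.593
```

```bash
python3 - <<'E'
from h import *
go(.4942,.1699,.1036,6.6)
pic("scene","h1",(165,165,75,75))
E
```

```text
t 23.0 pos [0.4997 0.1349 0.1144] jaw -173.61 toolz yaw 96.4 tilt 0.23 F [-0.54  1.65 -1.89] grip 52.0 -> units [0.43 0.06 1.42] -0.03
```

View pics/h1.png

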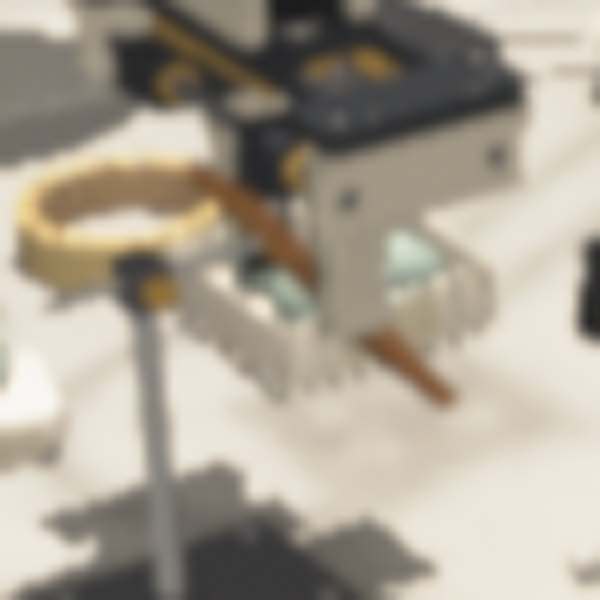

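```bash
python3 -c "
from geo import *
for off in (2,2.5,3,3.5,4,4.5,5):
    print(off,[[round(clr(x,x+off,t),1) for x in range(3,24,2)] for t in (38,43)])
for off in (3,4,5): print('50deg',off,[[round(clr(3.8+k*.643,3.8+off+k*.766,t),1) for k in range(0,30,3)] for t in (38,43)])"
```

```text
2 [[np.float64(0.3), np.float64(-0.1), np.float64(0.3), np.float64(0.6), np.float64(1.5), np.float64(2.9), np.float64(3.3), np.float64(4.8), np.float64(6.9), np.float64(9.3), np.float64(11.9)], [np.float64(1.0), np.float64(0.2), np.float64(0.3), np.float64(0.4), np.float64(0.9), np.float64(2.9), np.float64(3.8), np.float64(5.4), np.float64(7.5), np.float64(9.9), np.float64(12.5)]]
2.5 [[np.float64(0.4), np.float64(0.3), np.float64(0.7), np.float64(1.0), np.float64(2.0), np.float64(2.5), np.float64(3.1), np.float64(4.8), np.float64(7.0), np.float64(9.5), np.float64(12.1)], [np.float64(1.0), np.float64(0.5), np.float64(0.6), np.float64(0.7), np.float64(1.4), np.float64(3.0), np.float64(3.7), np.float64(5.4), np.float64(7.6), np.float64(10.1), np.float64(12.7)]]
3 [[np.float64(0.6), np.float64(0.7), np.float64(1.0), np.float64(1.4), np.float64(2.0), np.float64(2.2), np.float64(3.0), np.float64(4.8), np.float64(7.1), np.float64(9.6), np.float64(12.3)], [np.float64(1.1), np.float64(0.9), np.float64(1.0), np.float64(1.1), np.float64(1.9), np.float64(2.6), np.float64(3.5), np.float64(5.4), 
[... 1969 characters left out ...]
oat64(0.4), np.float64(0.4), np.float64(0.4), np.float64(0.4), np.float64(0.4), np.float64(1.2), np.float64(3.5), np.float64(6.3), np.float64(9.1), np.float64(12.1)], [np.float64(0.9), np.float64(0.9), np.float64(0.9), np.float64(0.9), np.float64(0.9), np.float64(1.8), np.float64(4.1), np.float64(6.8), np.float64(9.7), np.float64(12.6)]]
50deg 5 [[np.float64(-0.2), np.float64(-0.2), np.float64(-0.2), np.float64(-0.2), np.float64(-0.2), np.float64(1.3), np.float64(3.9), np.float64(6.8), np.float64(9.7), np.float64(12.7)], [np.float64(0.2), np.float64(0.2), np.float64(0.2), np.float64(0.2), np.float64(0.3), np.float64(1.9), np.float64(4.5), np.float64(7.4), np.float64(10.3), np.float64(13.2)]]
```

Emit:
{"op": "apply_moves", "data": {"motion": [[-0.05,0,-0.03,0,45],[-0.11,0,-0.08,0,45],[-0.16,0,-0.13,0,45],[-0.22,0,-0.18,0,45],[-0.27,0,-0.23,0,45],[-0.33,0,-0.29,0,45],[-0.38,0,-0.34,0,45],[-0.43,0,-0.4,0,45]]}}

```text
clock: 24.05
eef_pos: [0.5007, 0.1248, 0.1253]
tool_rot: [-1.14, 1.567, 0.543]
ft_force: [1.2, 0.9, -2.1]
grip_width: 0.591
```

Forces stay low, so I'll go on over the tip.

Emit:
{"op": "apply_moves", "data": {"motion": [[-0.06,0,-0.05,0,45],[-0.14,0,-0.13,0,45],[-0.25,0,-0.25,0,45],[-0.4,0,-0.4,0,45],[-0.55,0,-0.6,0,45],[-0.7,0,-0.8,0,45],[-0.85,0,-1.1,0,45],[-1,0,-1.4,0,45]]}}

```text
clock: 25.05
eef_pos: [0.5046, 0.0894, 0.1506]
tool_rot: [-1.144, 1.567, 0.539]
ft_force: [-0.2, -0.3, -0.8]
grip_width: 0.593
```

```bash
python3 - <<'E'
from h import *
go(.4546,-.1,.17,6.28)
pic("scene","k",(165,140,90,110))
E
```

```text
t 25.05 pos [0.5046 0.0894 0.1506] jaw -173.61 toolz yaw 96.4 tilt 0.23 F [-0.23 -0.29 -0.77] grip 51.9 -> units [-0.8   2.83 -7.31] 0.01
```

View pics/k.png

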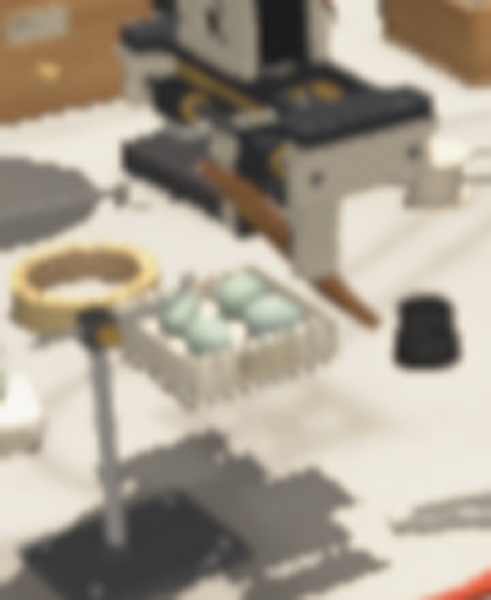

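Scene crop: the board is free of the hook, about 42° tilted in the pads (top (200,165), bottom (375,325)). The stand and tray look untouched. I'll work out the bottom edge relative to the fingers.

```bash
cat >> h.py <<'E'
def inplane(uv,lat,n="scene"):
    "point on the board's vertical side plane: (out, up) from the pad centre, mm"
    s=robot.get_state();p=s["eef_pos"]+[0,0,.019];a=np.radians(6.4);J=np.array([np.cos(a),np.sin(a),0]);O=np.array([np.sin(a),-np.cos(a),0])
    c,d=ray(n,uv);P=c+d*(((p+J*lat-c)@J)/(d@J))[:,None]-p
    return (np.c_[P@O,P[:,2]]*1000).round(1)
E
python3 - <<'E'
from h import *
q=lambda u,v:[165+u/5.4545-.5,140+v/5.4545-.5]
uv=[q(378,325),q(370,328),q(200,165),q(287,250),q(325,290),q(340,275)]
for lat in(-.026,.026): print(inplane(uv,lat).tolist())
s=cv2.cvtColor(robot.read_camera("scene"),cv2.COLOR_RGB2HSV).astype(int)
m=(s[:,:,0]<16)&(s[:,:,1]>110)&(s[:,:,2]>40)&(s[:,:,2]<190)
for r in range(166,204,3):
    c=np.nonzero(m[r,198:240])[0]+198; print(r,c.min() if len(c) else '',c.max() if len(c) else '')
E
```

```text
[[39.6, -62.6], [34.6, -62.8], [-59.4, 55.0], [-13.1, -3.9], [8.1, -32.8], [17.7, -26.9]]
[[71.8, -92.5], [66.5, -92.8], [-32.2, 31.0], [16.3, -30.9], [38.7, -61.2], [48.7, -55.0]]
166  
169  
172 204 209
175 207 212
178 211 215
181 212 216
184 216 217
187  
190  
193 225 228
196 229 230
199  
202
```

Emit:
{"op": "apply_moves", "data": {"motion": [[0,0.1,-0.3,0,45],[0,0.4,-1.2,0,45],[0,0.9,-2.6,0,45],[0,1.5,-4.3,0,45],[0,2.1,-6,0,45],[0.2,2.6,-7.6,0,45],[0.5,3.0,-8.9,0,45],[0.8,3.23,-9.48,0,45]], "grip_force": 10}}

```text
clock: 26.15
eef_pos: [0.45, -0.1566, 0.1296]
tool_rot: [-1.141, 1.566, 0.539]
ft_force: [0.7, 0.3, -1.0]
grip_width: 0.593
```

```bash
python3 - <<'E'
from h import *
go(.4506,-.155,.106,6.28)
print(proj("scene",[[.45,-.155,.14],[.457,-.195,.07]]).round(),proj("top",[[.45,-.155,.14],[.457,-.195,.07]]).round())
t=robot.read_camera("top");s=robot.read_camera("scene");a=s[120:250,240:345];b=t[180:245,270:335]
cv2.imwrite("pics/l.png",np.hstack([cv2.resize(a,(480,594),interpolation=cv2.INTER_CUBIC),np.vstack([cv2.resize(b,(320,320),interpolation=cv2.INTER_CUBIC),np.zeros((274,320,3),np.uint8)])])[:,:,::-1])
np.save("pics/l_s.npy",s);np.save("pics/l_t.npy",t)
E
```

```text
t 26.15 pos [ 0.45   -0.1566  0.1296] jaw -173.75 toolz yaw 96.3 tilt 0.25 F [ 0.68  0.31 -1.04] grip 52.0 -> units [ 0.94 -0.03  0.06] -0.0
[[298. 178.]
 [307. 195.]] [[302. 214.]
 [313. 212.]]
```

View pics/l.png

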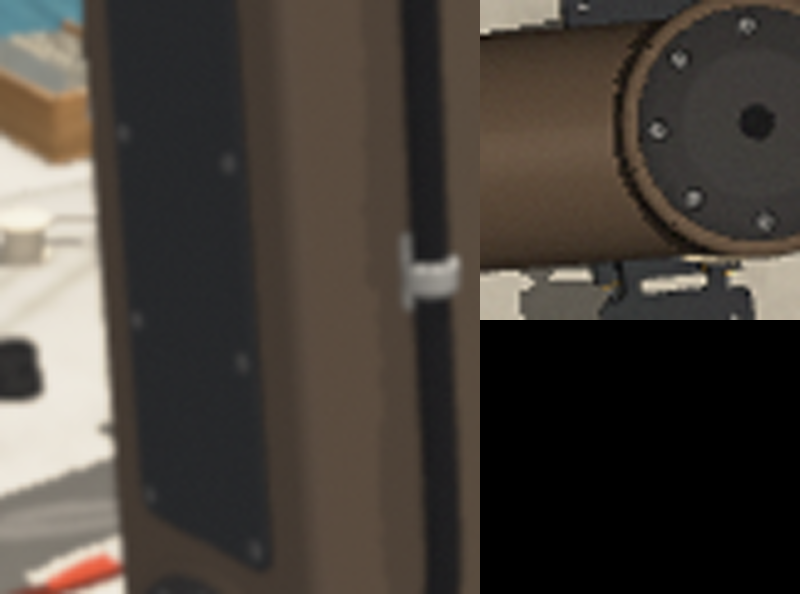

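Both views are blocked here by the arm: the scene crop shows only the upper arm and the top crop the wrist. So I'll work by feel. I'll use the rest's near side as a wall to turn the board upright, which also registers it relative to the groove.

Emit:
{"op": "apply_moves", "data": {"motion": [[0,0,0.5,0,45],[0,0,1.2,0,45],[0.4,0,1.74,0,45],[1,0,1.74,0,45],[1.6,0,1.74,0,45],[2.2,0,1.74,0,45],[2.6,0,1.74,0,45],[2.7,0,1.74,0,45]]}}

```text
clock: 27.25
eef_pos: [0.4447, -0.1122, 0.0609]
tool_rot: [-0.462, 1.568, 1.219]
ft_force: [0.7, -0.4, -1.3]
grip_width: 0.59
```

```bash
cat >> h.py <<'E'
def rel():
    s=robot.get_state();a=np.radians(6.28);O=np.array([np.sin(a),-np.cos(a)]);J=np.array([np.cos(a),np.sin(a)])
    d=s["eef_pos"][:2]-[.4546,-.1918];f=s["ft_force"]
    print("t",round(s["clock"],2),"out",round(d@O*1000,1),"lat",round(d@J*1000,1),"tcp z",round(s["eef_pos"][2]*1000,1),"Fout",round(f[:2]@O,2),"Flat",round(f[:2]@J,2),"Fz",round(f[2],2),"grip",round(s["grip_width"]*87.6,1))
E
python3 -c "
from h import *
rel()"
```

```text
t 27.25 out -80.2 lat -1.2 tcp z 60.9 Fout 0.44 Flat 0.66 Fz -1.33 grip 51.7
```

Emit:
{"op": "apply_moves", "data": {"motion": [[0,0,-0.1,0,45],[0,0,-0.22,0,45],[0,0,-0.34,0,45],[-0.04,0,-0.46,0,45],[-0.08,0,-0.58,0,45],[-0.13,0,-0.7,0,45],[-0.19,0,-0.82,0,45],[-0.24,0,-0.94,0,45]], "grip_force": 4}}

```text
clock: 28.25
eef_pos: [0.4472, -0.1358, 0.0669]
tool_rot: [-0.455, 1.568, 1.226]
ft_force: [1.2, 1.2, -0.9]
grip_width: 0.589
```

```bash
python3 -c "
from h import *
rel()"
```

```text
t 28.25 out -56.5 lat -1.2 tcp z 66.9 Fout -1.01 Flat 1.33 Fz -0.9 grip 51.6
```

Emit:
{"op": "apply_moves", "data": {"motion": [[-0.03,0,-0.1,0,45],[-0.06,0,-0.2,0,45],[-0.08,0,-0.3,0,45],[-0.1,0,-0.4,0,45],[-0.12,0,-0.5,0,45],[-0.13,0,-0.6,0,45],[-0.14,0,-0.7,0,45],[-0.14,0,-0.8,0,45]]}}

```text
clock: 29.25
eef_pos: [0.4494, -0.1559, 0.0704]
tool_rot: [-0.444, 1.568, 1.237]
ft_force: [-0.5, -0.0, 0.0]
grip_width: 0.593
```

```bash
python3 -c "
from h import *
rel()"
```

```text
t 29.25 out -36.3 lat -1.2 tcp z 70.4 Fout -0.05 Flat -0.47 Fz 0.03 grip 52.0
```

Emit:
{"op": "apply_moves", "data": {"motion": [[0,0,-0.06,0,45],[0,0,-0.12,0,45],[0,0,-0.18,0,45],[0,0,-0.24,0,45],[0,0,-0.3,0,45],[0,0,-0.36,0,45],[0,0,-0.38,0,45],[0,0,-0.38,0,45]]}}

```text
clock: 30.25
eef_pos: [0.4504, -0.1654, 0.0703]
tool_rot: [-0.442, 1.569, 1.238]
ft_force: [0.9, 0.4, -1.1]
grip_width: 0.593
```

```bash
python3 -c "
from h import *
rel()"
```

```text
t 30.25 out -26.7 lat -1.3 tcp z 70.3 Fout -0.32 Flat 0.95 Fz -1.05 grip 52.0
```

I'll check the tilt by taking it back to where the scene camera sees it, using masks only.

Emit:
{"op": "apply_moves", "data": {"motion": [[-0.1,0,0.1,0,45],[-0.5,0,0.4,0,45],[-1.2,0,1.2,0,45],[-2,0,2.6,0,45],[-2.4,0,4.4,0,45],[-2.4,0,6.2,0,45],[-2.4,0,7.5,0,45],[-2.4,0,8,0,45]], "grip_force": 10}}

```text
clock: 31.25
eef_pos: [0.4285, 0.0351, 0.1316]
tool_rot: [-0.739, 1.567, 0.943]
ft_force: [0.7, -0.9, -1.0]
grip_width: 0.594
```

```bash
python3 - <<'E'
from h import *
rel()
s=robot.read_camera("scene");h=cv2.cvtColor(s,cv2.COLOR_RGB2HSV).astype(int)
p=robot.get_state()["eef_pos"]+[0,0,.019];a=np.radians(6.4);J=np.array([np.cos(a),np.sin(a),0]);O=np.array([np.sin(a),-np.cos(a),0])
print("pad px",proj("scene",[p,p-J*.026]).round(1).tolist())
u0,v0=proj("scene",p-J*.026)[0].astype(int)
m=(h[:,:,0]<18)&(h[:,:,1]>100)&(h[:,:,2]>40)&(h[:,:,2]<200)
for r in range(v0-30,v0+50,4):
    c=np.nonzero(m[r,u0-60:u0+60])[0]+u0-60; print(r,c.tolist() if len(c)<12 else (c.min(),c.max(),len(c)))
for n,e in(("expected upright",0),):
    q=[p-J*.026+O*(o/1000)+[0,0,z/1000] for o,z in((-11.6,-71.8),(-3.6,-71.8),(-11.6,48),(-11.6,-40),(-3.6,-40))]
    print(n,proj("scene",q).round(1).tolist())
E
```

```text
t 31.25 out -228.4 lat -1.2 tcp z 131.6 Fout 0.93 Flat 0.63 Fz -0.95 grip 52.1
pad px [[245.6, 191.7], [250.9, 195.0]]
164 []
168 []
172 []
176 []
180 [238, 239]
184 [237, 238, 239, 242, 243, 247]
188 [238, 239, 240, 241, 242, 243, 244, 245, 246]
192 [238, 239, 240, 241, 242, 243, 244, 245, 246, 247]
196 [238, 239, 240, 241, 242, 243, 244, 245, 246, 247]
200 [238, 239, 240, 241, 242, 243, 244, 245, 246, 247]
204 [238, 239, 240, 241, 242, 243, 244, 245, 246, 247, 248]
208 [238, 239, 240, 241, 242, 243, 244, 245, 246, 247, 248]
212 [238, 239, 240, 241, 242, 243, 244, 245, 246, 247, 248]
216 [241, 242, 243, 244, 245, 246, 247, 248]
220 [247]
224 []
228 []
232 []
236 []
240 []
expected upright [[248.1, 219.2], [250.4, 218.4], [247.0, 180.0], [247.8, 209.1], [250.2, 208.3]]
```

The board is upright to within about 2°: its edges run 246→248 px over rows 188–220, as expected for vertical, with the bottom at row 220 against 219 expected. It sits about 8.5 mm inward of the pad centre. Back to above the groove.

Emit:
{"op": "apply_moves", "data": {"motion": [[0,0,-0.4,0,45],[0,0,-1.4,0,45],[0,0,-3,0,45],[0,-0.05,-4.8,0,45],[0,-0.05,-6.6,0,45],[0,-0.05,-8.2,0,45],[0.5,-0.05,-9.2,0,45],[1.2,-0.05,-9.48,0,45]]}}

```text
clock: 32.3
eef_pos: [0.4558, -0.2031, 0.1006]
tool_rot: [-0.834, 1.567, 0.845]
ft_force: [0.1, 0.5, -1.9]
grip_width: 0.592
```

```bash
python3 -c "
from h import *
rel();go(.4546,-.2,.07,6.28)"
```

```text
t 32.3 out 11.3 lat -0.1 tcp z 100.6 Fout -0.51 Flat 0.19 Fz -1.86 grip 51.8
t 32.3 pos [ 0.4558 -0.2031  0.1006] jaw -173.82 toolz yaw 96.2 tilt 0.2 F [ 0.13  0.53 -1.86] grip 51.8 -> units [1.22 0.04 0.12] -0.01
```

Emit:
{"op": "apply_moves", "data": {"motion": [[0,0,0.1,0,45],[0.1,0,0.11,0,45],[0.2,0,0.11,0,45],[0.35,0,0.11,0,45],[0.5,0,0.11,0,45],[0.6,0,0.11,0,45],[0.7,0,0.11,0,45],[0.76,0,0.11,0,45]], "grip_force": 4}}

```text
clock: 33.3
eef_pos: [0.4555, -0.2002, 0.0814]
tool_rot: [-0.8, 1.567, 0.879]
ft_force: [-0.1, 0.9, -2.6]
grip_width: 0.594
```

```bash
python3 -c "
from h import *
rel()"
```

```text
t 33.3 out 8.5 lat -0.0 tcp z 81.4 Fout -0.92 Flat 0.04 Fz -2.55 grip 52.0
```

Emit:
{"op": "apply_moves", "data": {"motion": [[0.05,0,0,0,45],[0.1,0,0,0,45],[0.14,0,0,0,45],[0.18,0,0,0,45],[0.22,0,0,0,45],[0.27,0,0,0,45],[0.32,0,0,0,45],[0.36,0,0,0,45]]}}

```text
clock: 34.3
eef_pos: [0.4558, -0.2005, 0.0731]
tool_rot: [-1.032, 1.568, 0.647]
ft_force: [-2.8, 0.6, 5.5]
grip_width: 0.594
```

```bash
python3 -c "
from h import *
rel()"
```

```text
t 34.3 out 8.8 lat 0.2 tcp z 73.1 Fout -0.88 Flat -2.76 Fz 5.49 grip 52.0
```

Emit:
{"op": "apply_moves", "data": {"motion": [[-0.04,0,0.02,0,45],[-0.04,0,0.04,0,45],[-0.02,0,0.06,0,45],[0,0,0.08,0,45],[0.02,0,0.1,0,45],[0.04,0,0.12,0,45],[0.06,0,0.12,0,45],[0.06,0,0.12,0,45]]}}

```text
clock: 35.3
eef_pos: [0.4555, -0.1977, 0.0721]
tool_rot: [-1.161, 1.568, 0.518]
ft_force: [-2.4, -0.2, 6.0]
grip_width: 0.592
```

```bash
python3 -c "
from h import *
rel()"
```

```text
t 35.3 out 6.0 lat 0.3 tcp z 72.1 Fout -0.06 Flat -2.44 Fz 6.0 grip 51.9
```

Emit:
{"op": "apply_moves", "data": {"motion": [[0,0,0,0,45],[0,0,0,0,45],[-0.05,0,0,0,45],[-0.1,0,0,0,45],[-0.12,0,-0.06,0,45],[-0.12,0,-0.14,0,45],[-0.12,0,-0.2,0,45],[-0.12,0,-0.2,0,45]], "grip_force": 15}}

```text
clock: 36.3
eef_pos: [0.456, -0.2025, 0.075]
tool_rot: [-1.067, 1.567, 0.612]
ft_force: [-1.0, 4.1, 1.0]
grip_width: 0.588
```

```bash
python3 -c "
from h import *
rel()"
```

```text
t 36.3 out 10.8 lat 0.2 tcp z 75.0 Fout -4.17 Flat -0.54 Fz 0.97 grip 51.6
```

Emit:
{"op": "apply_moves", "data": {"motion": [[0,0,0.06,0,45],[0,0,0.12,0,45],[0,0,0.16,0,45],[0.03,0,0.16,0,45],[0.06,0,0.16,0,45],[0.1,0,0.16,0,45],[0.14,0,0.16,0,45],[0.14,0,0.16,0,45]], "grip_force": 4}}

```text
clock: 37.3
eef_pos: [0.4558, -0.1986, 0.0718]
tool_rot: [-1.167, 1.567, 0.512]
ft_force: [-0.5, 0.3, 3.0]
grip_width: 0.595
```

```bash
python3 -c "
from h import *
rel()"
```

```text
t 37.3 out 6.9 lat 0.4 tcp z 71.8 Fout -0.34 Flat -0.49 Fz 2.98 grip 52.1
```

Emit:
{"op": "apply_moves", "data": {"motion": [[0.02,0,0.04,0,45],[0.04,0,0.06,0,45],[0.06,0,0.02,0,45],[0.08,0,-0.04,0,45],[0.1,0,-0.06,0,45],[0.12,0,-0.02,0,45],[0.12,0,0,0,45],[0.12,0,0,0,45]]}}

```text
clock: 38.3
eef_pos: [0.4559, -0.1987, 0.0692]
tool_rot: [-1.268, 1.567, 0.412]
ft_force: [-3.0, -1.0, 4.4]
grip_width: 0.593
```

```bash
python3 -c "
from h import *
rel()"
```

```text
t 38.3 out 7.0 lat 0.6 tcp z 69.2 Fout 0.63 Flat -3.06 Fz 4.41 grip 52.0
```

Emit:
{"op": "apply_moves", "data": {"motion": [[-0.03,0,0,0,52.5],[-0.03,0,0,0,53],[-0.03,0,0,0,54],[-0.03,0,0,0,56],[-0.03,0,0,0,60],[-0.03,0,0,0,66],[-0.03,0,0,0,72],[-0.03,0,0,0,72]]}}

```text
clock: 39.3
eef_pos: [0.4559, -0.1987, 0.0699]
tool_rot: [-1.265, 1.567, 0.415]
ft_force: [0.7, -0.6, -0.2]
grip_width: 0.814
```

Emit:
{"op": "apply_moves", "data": {"motion": [[-0.2,0,0,0,72],[-0.8,0,0,0,72],[-1.6,0,0,0,72],[-2.6,0,0,0,72],[-3.6,0,0,0,72],[-4.6,0,0,0,72],[-5.2,0,0,0,72],[-5.4,0,0,0,72]]}}

```text
clock: 40.3
eef_pos: [0.4558, -0.1989, 0.2061]
tool_rot: [-1.411, 1.565, 0.269]
ft_force: [-0.2, -0.3, -0.5]
grip_width: 0.821
```

Emit:
{"op": "apply_moves", "data": {"motion": [[0,0,0.5,0,72],[0,0,2,0,72],[0,0,4,0,72],[0,0,6,0,72],[0,0,8,0,72],[0,0,10,0,72],[0,0,11.5,0,72],[0,0,12,0,72]]}}

```text
clock: 41.3
eef_pos: [0.4221, 0.1011, 0.2056]
tool_rot: [-1.469, 1.567, 0.213]
ft_force: [-0.8, 0.4, -0.4]
grip_width: 0.82
```

```bash
python3 - <<'E'
from h import *
rel()
np.save("pics/top_end.npy",robot.read_camera("top"));np.save("pics/sc_end.npy",robot.read_camera("scene"))
t=np.load("pics/top_end.npy").astype(int);t0=np.load("pics/top0.npy").astype(int)
d=np.abs(t-t0).sum(2)>60
n,l,st,c=cv2.connectedComponentsWithStats(d.astype(np.uint8))
print([(c[i].round(0).tolist(),st[i].tolist()) for i in range(1,n) if st[i,4]>8])
R=np.array([.4546,-.1918]);a=np.radians(6.28);O=np.array([np.sin(a),-np.cos(a)]);J=np.array([np.cos(a),np.sin(a)])
print("expect top corners home",[proj("top",[*(R+J*j*.026+O*o*.004),.134])[0].round(1).tolist() for j in(-1,1) for o in(-1,1)])
print("bottom at rest top",[proj("top",[*(R+J*j*.026),.034])[0].round(1).tolist() for j in(-1,1)])
h=cv2.cvtColor(t.astype(np.uint8),cv2.COLOR_RGB2HSV)
for r in range(192,232,2): print(r,' '.join(f"{x:3d}" for x in t[r,292:326].mean(1).astype(int)))
E
```

```text
t 41.3 out -294.7 lat -0.2 tcp z 205.6 Fout -0.47 Flat -0.77 Fz -0.43 grip 71.8
[([161.0, 259.0], [94, 182, 128, 202, 7727]), ([310.0, 213.0], [304, 203, 14, 20, 193]), ([193.0, 210.0], [188, 206, 8, 8, 19]), ([120.0, 267.0], [119, 266, 4, 4, 9]), ([103.0, 283.0], [99, 280, 8, 8, 25]), ([93.0, 290.0], [88, 286, 12, 8, 33]), ([41.0, 299.0], [39, 296, 6, 6, 10]), ([66.0, 312.0], [65, 308, 5, 7, 14]), ([208.0, 351.0], [195, 316, 53, 68, 1402]), ([2.0, 319.0], [0, 318, 5, 3, 12]), ([2.0, 330.0], [0, 323, 5, 18, 49]), ([252.0, 330.0], [249, 329, 6, 2, 9]), ([260.0, 336.0], [259, 334, 4, 5, 10]), ([73.0, 342.0], [71, 341, 5, 2, 9]), ([273.0, 355.0], [265, 341, 17, 26, 100]), ([224.0, 350.0], [222, 347, 7, 6, 13]), ([245.0, 356.0], [235, 353, 28, 6, 78]), ([236.0, 368.0], [221, 356, 39, 22, 190]), ([263.0, 364.0], [261, 363, 6, 3, 9]), ([277.0, 377.0], [258, 363, 34, 21, 269]), ([86.0, 377.0], [82, 370, 10, 14, 79]), ([234.0, 380.0], [224, 376, 21, 8, 84])]
expect top corners home [[314.5, 221.7], [317.4, 221.3], [312.2, 203.1], [315.0, 202.8]]
bottom at rest top [[311.8, 222.3], [309.6, 20
[... 2105 characters left out ...]

222 168 167 166 167 167 168 174  94  43 108 141 141 142 138 140 147 100  58  44  31  28  63  83 115 143 141 137 136 136 160 165 166 162 161
224 165 163 166 161 163 166 175  93  58  82 141 144 145 138 136 140 126 127 147  79  47  76 126 143 144 144 137 136 136 154 163 164 165 164
226 163 163 162 164 165 165 173  93  56  54 140 144 144 139 138 140 141 120 144 146  66  59 115 141 142 144 145 140 138 146 167 165 165 165
228 162 165 165 166 165 166 171  89  76  40 134 145 145 146 147 154 154 147 164 165 173 175 173 170 169 168 168 167 167 164 166 166 165 164
230 169 167 166 168 167 167 168 169 172 170 168 167 166 162 165 167 167 168 168 168 168 169 165 165 165 167 167 168 167 164 163 161 160 156
```

```bash
python3 - <<'E'
from h import *
s=np.load("pics/sc_end.npy").astype(int)
R=np.array([.4546,-.1918]);a=np.radians(6.28);O=np.array([np.sin(a),-np.cos(a)]);J=np.array([np.cos(a),np.sin(a)])
for z in(.134,.139,.034): print(z,[proj("scene",[*(R+J*j*.026+O*o*.004),z])[0].round(1).tolist() for j in(-1,1) for o in(-1,1)])
u,v=proj("scene",[*R,.134])[0].astype(int);print(u,v)
for r in range(v-10,v+24): print(r,' '.join(f"{x[0]:3d}/{x[2]:3d}" for x in s[r,u-9:u+12]))
E
```

```text
0.134 [[312.4, 180.1], [314.4, 179.4], [301.1, 174.7], [303.1, 174.1]]
0.139 [[312.4, 178.6], [314.4, 177.9], [301.2, 173.2], [303.2, 172.6]]
0.034 [[311.3, 209.7], [313.2, 208.9], [300.4, 203.6], [302.3, 202.9]]
307 177
167 240/219 240/219 239/217 239/217 238/215 236/214 234/214 232/212 229/211 226/208 219/204 192/187 159/170 126/157  96/132  73/ 81  71/ 54  75/ 55  78/ 57  79/ 58  79/ 58
168 242/221 241/221 241/220 241/219 240/219 240/218 239/217 237/215 233/213 230/212 228/210 222/204 209/193 181/177 131/136  84/ 80  73/ 54  76/ 55  79/ 58  79/ 58  79/ 58
169 243/223 242/223 242/222 242/221 242/221 242/221 241/220 240/219 239/217 236/214 230/209 227/206 224/204 212/190 161/145  98/ 84  74/ 55  77/ 56  78/ 57  79/ 58  78/ 57
170 243/225 243/224 243/224 243/224 243/224 243/224 243/223 243/223 242/222 240/219 236/214 229/207 224/200 214/188 169/147 103/ 86  75/ 55  77/ 56  78/ 57  79/ 58  79/ 57
171 244/227 244/227 244/227 244/227 244/227 244/226 244/226 244/225 243/224 243/223 241/220 236/213 225/200 207/180 158/137  97/ 80  75/ 55  77/ 56  79/ 58  79/ 57  79/ 59
172 244/229 244/228
[... 4268 characters left out ...]
/ 57  79/ 57
197 229/207 213/180 150/107 115/ 53 112/ 46 111/ 47 109/ 47 111/ 47 115/ 48 116/ 48 116/ 49 106/ 48  81/ 48  73/ 53  76/ 55  78/ 57  79/ 57  79/ 58  79/ 57  79/ 58  79/ 58
198 228/204 212/178 148/106 114/ 51 111/ 46 111/ 46 109/ 46 111/ 47 114/ 48 116/ 48 116/ 49 104/ 49  79/ 49  72/ 52  77/ 56  79/ 58  78/ 57  78/ 57  79/ 58  79/ 58  78/ 57
199 227/199 210/171 147/102 114/ 51 112/ 48 110/ 46 108/ 45 111/ 47 114/ 49 116/ 50 114/ 50 100/ 48  78/ 50  73/ 53  76/ 55  78/ 57  79/ 58  80/ 58  79/ 57  79/ 57  79/ 58
200 222/177 203/146 144/ 87 113/ 49 110/ 46 110/ 47 109/ 47 111/ 47 114/ 48 115/ 49 112/ 49  97/ 48  76/ 49  73/ 52  76/ 56  79/ 58  78/ 57  78/ 57  79/ 57  79/ 58  79/ 57
```

```bash
python3 -c "
from h import *
rel();print(robot.close_job())"
```

```text
t 41.4 out -293.8 lat 0.0 tcp z 205.7 Fout -0.33 Flat -0.17 Fz -0.13 grip 71.8
the job is handed in; nothing more can be done
None
```

The tablet is off the hook and standing upright in the groove of the rest. It was released and the arm moved well clear before I handed in at 41.4 s. No verdict was reported.

**What I did:**
- **Off the hook:** Gripping at slot height slid the board in the pads instead of tilting it. I hung it back and regripped about 20 mm below the slot with a 4 N grip. Pulling outwards against the riser then tilted the lower end out to about 40°, and it slid over the barb.
- **Force on the hook:** The wrist never read more than about 7 N while the board touched the hook. That is one reading at the end of each move, so brief peaks in between were not seen.
- **Upright and down:** I turned the board upright against the side of the rest, lowered it into the groove by feel, pressed it down with about 5 N and let go.

**Last checks:**
- **Place and tilt:** In the top view the board's top face is within about 1 px (2.5 mm) of where a board fully home should be. In the scene view its edge is vertical.
- **Depth:** In the scene view the top edge is at row 175 against 174.5 expected. A board 5 mm too high would show at about 173, so it looks fully down, but this cannot prove the 3 mm limit.
- **Other things:** Where the arm did not block the top view, nothing else had moved.

**Where checks disagreed:** My first reading of the hook tip in the image put the bend at 54 mm. The contact and a closer look at the pixels both gave about 45 mm, which I used. Neither camera could see the rest during the insertion, so that part went by force readings only.

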